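Shut the change-gear case beside the lathe

ROBOT

A 6-joint arm with a two-finger parallel gripper is mounted at the origin on the work surface. World frame = base frame: x ahead of the robot, y to its left, z up, the work surface at z = 0. Lengths are in m, angles in rad, forces in N, time in s.
With the tool pointing down it reaches from about 0.35 to 0.775 m from the base axis. Payload 5.5 kg.
Tool frame: the origin (TCP) lies at the very end of the fingers, on their centre line; the grasp point (between the pads) lies 19 mm behind it (grip_point_offset is the distance from the TCP to the grasp point, in m); z points along the fingers, y is the direction in which the jaws open and shut (so a half turn about z gives the same grasp; the last joint's range is limited). The gripper opens to 85 mm and grips with 20 to 120 N. Pads are 22 mm wide; open, the fingers measure 114 mm over their backs; the gripper's body (76 mm by 85 mm) begins 54 mm behind the grasp point. The pads swing forward as they close: fully open they stand 13 mm farther back than shut.
Start: joints at [-1.288, 0.313, 0.046, 1.304, 0, 1.431], TCP at [0.236, -0.524, 0.231] pointing down, gripper open.
Joint ranges: [-2.76, 2.76], [-0.86, 1.69], [-1.03, 1.26], [-2.2, 2.34], [-1.47, 1.5], [-3.14, 3.14]. Speed limits (rad/s): [2.57, 2.57, 3.14, 3.14, 3.14, 3.14].

INTERFACE

Orientations are given as a unit quaternion [w, x, y, z].
In Python, from workcell import * gives the robot as it stands.
- The arm moves only by the shell command python3 -m crank 'ROWS' [OPENING] [FORCE]. ROWS is a JSON object of lists of equal length, an entry for each row: "travel": the shift along the tool's x, y, z in units of 40 mm (1.0 is 40 mm), a list of three; "turn": the turn about the tool's z in rad. In form: {"travel": [[x, y, z], ...], "turn": [turn, ...]}. A call has 1 to 5 rows; each row is the pose to reach, as a shift and turn from the pose commanded when the call began, along the tool's axes at that moment; what a row does not reach only later rows make up. A row lasts 1/12 s, in which the tool goes at most 41.7 mm and 7.16 degrees, less where a joint would pass 70% of its speed; a pose out of reach is approached as far as the arm can. A call with a gripper value outside its range is refused whole. OPENING is the finger opening in mm, from 0 to 85.4, set as the call begins (- or left out, the last holds). The fingers move at their own pace and stop on an object; FORCE is the grip in N (left out, the last holds). Time passes only in rows, so rows that repeat a pose let the fingers close. It gives the time, the measured TCP pose, the force and the opening at its end, in the units of the state.
- get_state(): the state, without advancing time (a new reading comes with each control period).
- read_camera(name): name is "scene" or "top" or "wrist"; returns a dict with "image" (480x640x3 uint8, red, green, blue), "K" (3x3 intrinsics, pixels), "R" (3x3) and "t" (3): a world point X has camera coordinates R X + t. Camera axes: x right, y down, z forward; pixel columns grow to the right and rows downward; lengths in m; the calibration is good to about 2 mm. A picture is of the moment at which its call begins. There is no depth.
- hand_in(): hands the job in, once; it reports no verdict.
The state is a dict: "clock": time; "joint_pos": joint angles; "qvel": joint speeds; "tau": joint torques, N m; "tcp_pos": TCP position; "orientation": TCP orientation; "wrist_force": force on the tool from outside, world axes, zero at the start; "ft_torque": the same for the moment, N m; "finger_gap": finger opening in m.
Only numpy, scipy, OpenCV 4.12 (cv2) and the standard library are available. Lean on these libraries where they do the work, as an engineer would, in place of code of your own. Each camera call takes 0.05 s, during which the arm holds its last target. There are 200 camera calls.

TASK

The change gears are back in their case next to the lathe: push its red sliding door along its track until it is fully shut against the dark steel frame at the end. The case with the blue door is still in use, so leave that door open where it is.

Things in the scene. Friction and masses are not known exactly. Their poses are not given: they have to be found in the camera images.
- red_door (a joint): Opening of the red door on the change-gear case, in m: 0 shut (hard stop at the frame), 0.12 fully open; starts at 0.06 to 0.12. A level plate 141 x 140 x 6 mm, upper face 88 mm above the bench, in side tracks 96 mm high. Drag about 2.5 N; stays where left. The cream case (290 x 170 x 80 mm) is fixed, the dark closing frame (100 mm high) at its end away from the robot, yaw within 20 degrees.
- red_handle (a point): Top centre of the red door's upright black grip, 122 mm above the bench; moves with the door. The grip is 14 mm along the slide, 60 mm across, 34 mm tall, standing on the door. x is level and points the way the door closes, y across, z up. At least 60 mm is clear behind it (-x) down to the door's upper face, and 54 mm ahead of it to the frame when shut.
- blue_door (a joint): Opening of the blue door on the other case (same make and axes, holds steel chuck jaws), in m: 0 shut, 0.12 fully open; starts at 0.06 to 0.12 and must stay so. The two cases stand side by side, either one on the left.
- blue_handle (a point): Top centre of the black grip on the blue door, 122 mm above the bench; shape and axes as on the red door. Not to be moved.

How it is judged:
At the end, for the whole second after the job is handed in: The red door is shut against its frame (at most 10 mm short of the stop, that is with its edge under the frame's lip) and at rest, and the blue door is within 15 mm of where it was (value of joint red_door below 0.01 m and velocity of joint red_door between -0.01 and 0.01 m/s and distance of blue_handle from where it was at the start of the episode below 0.015 m); the robot touches nothing.
It fails at once if the blue door is moved by more than 15 mm (distance of blue_handle from where it was at the start of the episode above 0.015 m).
It also fails if it takes over 27 s, if anything falls off the work surface, if the arm or the gripper's body presses on something with over 40 N, if the wrist force passes 120 N, or if a joint passes its speed limit or range.

## Working session

There is one attempt and no reset: what is moved stays moved. The work goes in short steps, Python scripts to look and compute and a shell command to move; the robot and the scene stay as the last step left them, time stands still between calls to the robot, and variables do not carry over. Pictures are saved under pics/ and viewed, about 8 in all and at most 12, crops included, and the job is handed in when it is done.

```bash
mkdir -p pics; python3 - <<'E'
from workcell import *
import cv2,numpy as np
s=get_state();print(s)
for n in("top","scene"):
    c=read_camera(n);cv2.imwrite(f"pics/{n}0.png",c["image"][:,:,::-1]);np.savez(f"pics/{n}0.npz",**c)
    print(n,c["K"],c["R"],c["t"])
E
```

```text
{'clock': 0.0, 'joint_pos': array([-1.28760203e+00,  3.14022595e-01,  4.49807270e-02,  1.30357705e+00,
       -3.45013311e-05,  1.43121740e+00]), 'qvel': array([-2.72465726e-04,  5.69073574e-05, -7.40924501e-04,  4.80710336e-04,
       -4.19162355e-04,  1.16544446e-03]), 'tau': array([-1.02019126e-04, -4.80630183e+01,  2.98531348e+01,  1.95249554e-02,
       -2.92785717e-04, -2.00978297e-05]), 'tcp_pos': array([ 0.23576855, -0.52389077,  0.23039694]), 'orientation': array([-9.07708408e-04,  9.77740512e-01,  2.09815778e-01, -8.25879327e-05]), 'wrist_force': array([-0.38651544,  0.24100351, -0.64501427]), 'ft_torque': array([ 0.02471527, -0.04980461, -0.0304597 ]), 'finger_gap': 0.08557877738054309}
top [[501.02804924   0.         312.85505106]
 [  0.         501.02804924 242.76215354]
 [  0.           0.           1.        ]] [[-0.00602996 -0.99988811 -0.01368965]
 [-0.98107797  0.00856472 -0.19342353]
 [ 0.19351914  0.01226428 -0.98101984]] [-0.00256854  0.57690555  0.88365811]
scene [[495.54935506   0.         311.9435593 ]
 [  0.         495.54935506 234.03526629]
 [  0.           0.           1.        ]] [[ 2.47399801e-01  9.68913446e-01  2.70407075e-04]
 [ 5.85134426e-01 -1.49184223e-01 -7.97095836e-01]
 [-7.72276532e-01  1.97359575e-01 -6.03852760e-01]] [-0.14356027 -0.23553228  1.20208269]
```

View pics/top0.png

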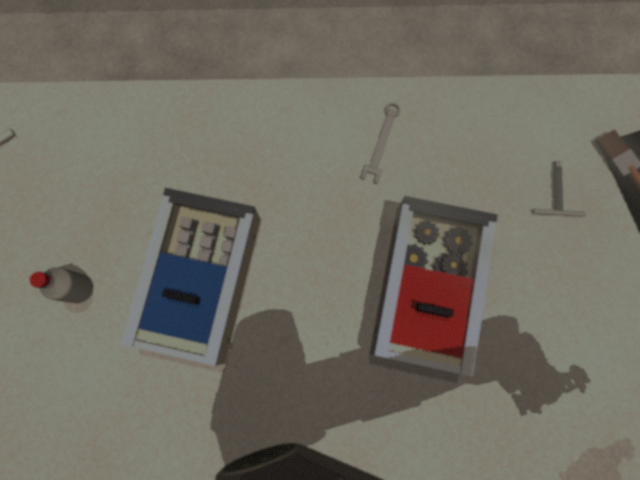

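View pics/scene0.png

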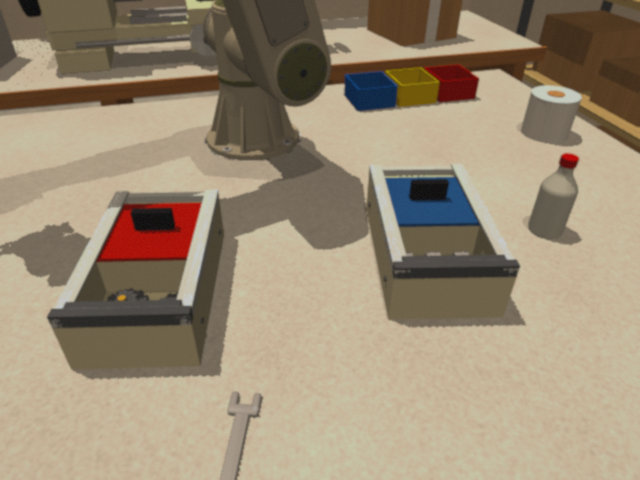

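The red door is at about (432,310) in the top view, grip at (433,309). Its frame is at the far end (about (450,210)). The blue door is well clear on the left, at about (182,300).

```bash
cat > h.py <<'E'
import cv2,numpy as np
def cast(c,p,z):
    K,R,t=c["K"],c["R"],c["t"]; C=-R.T@t
    d=R.T@np.linalg.solve(K,[p[0],p[1],1.]); return C+d*(z-C[2])/d[2]
def biggest(m):
    cs,_=cv2.findContours(m.astype(np.uint8),cv2.RETR_EXTERNAL,cv2.CHAIN_APPROX_NONE)
    return max(cs,key=cv2.contourArea)
def door(c):
    i=c["image"].astype(int); r,g,b=i[...,0],i[...,1],i[...,2]
    k=biggest((r>90)&(g<50)&(b<50))
    w=np.array([cast(c,p[0],.088)[:2] for p in k],np.float32)
    rect=cv2.minAreaRect(w)
    m=np.zeros(r.shape,np.uint8); cv2.drawContours(m,[cv2.convexHull(k)],-1,1,-1)
    h=biggest((m>0)&(r<70))
    hw=np.array([cast(c,p[0],.122)[:2] for p in h],np.float32)
    return rect,cv2.boxPoints(rect),cv2.minAreaRect(hw),h.reshape(-1,2).mean(0)
E
python3 - <<'E'
from h import *
from scipy.spatial.transform import Rotation as Ro
from workcell import *
for n in("top","scene"):
    c=dict(np.load(f"pics/{n}0.npz"));
    for q in door(c):print(n,np.round(q,3) if not isinstance(q,tuple) else q)
c=dict(np.load("pics/top0.npz"))
for p in[(409,205),(492,220)]:print("frame far edge",cast(c,p,.1))
q=get_state()["orientation"];print(Ro.from_quat(np.roll(q,-1)).as_matrix().round(3))
E
```

```text
top ((0.44850316643714905, -0.21657663583755493), (0.1231597512960434, 0.1402578204870224), 77.4085922241211)
top [[ 0.367 -0.261]
 [ 0.504 -0.292]
 [ 0.53  -0.172]
 [ 0.393 -0.141]]
top ((0.4477422833442688, -0.20935851335525513), (0.0675961896777153, 0.017298664897680283), 78.26435089111328)
top [432.747 309.23 ]
scene ((0.45519205927848816, -0.21903306245803833), (0.12363317608833313, 0.14465020596981049), 77.53497314453125)
scene [[ 0.371 -0.264]
 [ 0.512 -0.295]
 [ 0.539 -0.174]
 [ 0.398 -0.143]]
scene ((0.47540968656539917, -0.2119123637676239), (0.06949583441019058, 0.05681869015097618), 79.17466735839844)
scene [152.921 219.009]
frame far edge [ 0.63636854 -0.18174376  0.1       ]
frame far edge [ 0.60707423 -0.32907691  0.1       ]
[[ 0.912  0.41  -0.   ]
 [ 0.41  -0.912  0.002]
 [ 0.    -0.002 -1.   ]]
```

Both views agree: yaw about -12.2°, grip near (0.448, -0.209), door width 140 mm. I'll move to 40 mm behind the grip at the current height, turning tool x onto the slide and closing the fingers.

```bash
python3 -m crank '{"travel":[[0.8,-0.6,0],[1.6,-1.2,0],[2.4,-1.8,0],[3.2,-2.4,0],[4,-3.0,0]],"turn":[0.12,0.24,0.36,0.48,0.6]}' 0 40
python3 - <<'E'
from workcell import *
from scipy.spatial.transform import Rotation as Ro
import numpy as np
s=get_state();R=Ro.from_quat(np.roll(s["orientation"],-1)).as_matrix()
print(R.round(3),s["joint_pos"],s["tcp_pos"],R.T@(np.array([.409,-.201,.23])-s["tcp_pos"])/.04)
E
```

```text
clock: 0.52
tcp_pos: [0.3316, -0.3498, 0.2309]
orientation: [-0.0, 0.996, -0.088, -0.0]
wrist_force: [1.3, 0.3, -0.3]
finger_gap: 0.0256
[[ 0.985 -0.174 -0.   ]
 [-0.174 -0.985  0.001]
 [-0.001 -0.001 -1.   ]] [-9.78863023e-01  1.34227051e-01 -1.84387264e-01  1.25306879e+00
  1.29162529e-04  2.33809617e+00] [ 0.33162494 -0.34977849  0.23086173] [ 1.25578892 -3.999888    0.0237986 ]
```

```bash
python3 -m crank '{"travel":[[0.25,-0.8,0],[0.5,-1.6,0],[0.75,-2.4,0],[1.0,-3.2,0],[1.2,-4.0,0]],"turn":[0.01,0.02,0.035,0.035,0.035]}'
python3 -m crank '{"travel":[[0,0,0],[0,0,0]],"turn":[0,0]}'
python3 - <<'E'
from workcell import *
from h import *
from scipy.spatial.transform import Rotation as Ro
s=get_state();R=Ro.from_quat(np.roll(s["orientation"],-1)).as_matrix()
print(R.round(3),s["joint_pos"],s["tcp_pos"],s["wrist_force"])
c=read_camera("wrist");cv2.imwrite("pics/w1.png",c["image"][:,:,::-1]);np.savez("pics/w1.npz",**c)
try:
  for q in door(c):print(q)
except Exception as e:print(e)
E
```

```text
clock: 0.93
tcp_pos: [0.406, -0.2004, 0.2311]
orientation: [-0.0, 0.995, -0.102, -0.0]
wrist_force: [0.1, 0.2, 0.2]
finger_gap: 0.0003
clock: 1.1
tcp_pos: [0.4059, -0.2006, 0.2311]
orientation: [0.0, 0.995, -0.1, -0.0]
wrist_force: [-0.6, -0.7, -0.3]
finger_gap: 0.0
[[ 0.98  -0.199 -0.001]
 [-0.199 -0.98   0.   ]
 [-0.001  0.    -1.   ]] [-6.36439505e-01  7.73363322e-02 -2.48329508e-01  1.24557086e+00
 -2.87605789e-04  2.70517431e+00] [ 0.40587826 -0.20058557  0.23111252] [-0.63783919 -0.73544807 -0.29189595]
((0.4493020176887512, -0.2132921814918518), (0.12837493419647217, 0.14109531044960022), 77.497802734375)
[[ 0.3665321  -0.26068568]
 [ 0.5042817  -0.29122955]
 [ 0.53207195 -0.16589868]
 [ 0.39432234 -0.13535482]]
((0.4496285021305084, -0.21389470994472504), (0.059224165976047516, 0.018110038712620735), 78.52533721923828)
[330.81865285 171.21243523]
```

View pics/w1.png

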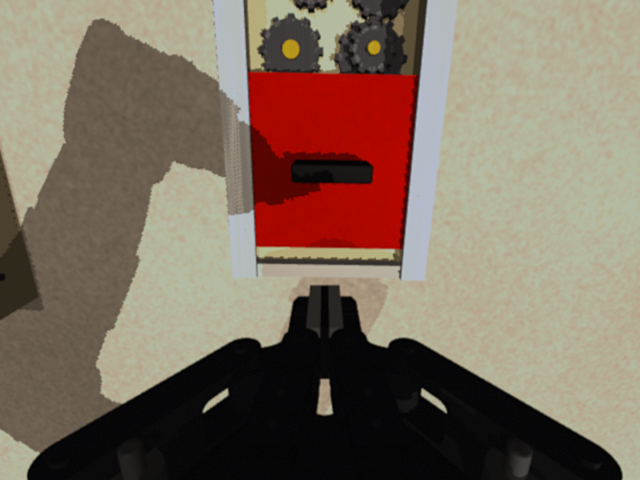

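The wrist view shows the grip at (331,171), which casts to (0.4495, -0.214) and measures 59 x 18 mm. That agrees with the door centre, and the closed fingers are centred behind it. Now I'll go down, with the fingertips at z ≈ 0.10.

```bash
python3 -m crank '{"travel":[[0.15,0.1,0.8],[0.15,0.1,1.6],[0.15,0.1,2.4],[0.15,0.1,3.0],[0.15,0.1,3.25]],"turn":[0.015,0.015,0.015,0.015,0.015]}'
python3 -m crank '{"travel":[[0.2,0,0],[0.4,0,0],[0.5,0,0],[0.6,0,0]],"turn":[0,0,0,0]}'
python3 - <<'E'
from workcell import *
from h import *
c=read_camera("wrist");cv2.imwrite("pics/w2.png",c["image"][:,:,::-1])
c=read_camera("top");
for q in door(c):print(q)
for p in[(409,205),(492,220),(408,197)]:print(cast(c,p,.1))
E
```

```text
clock: 1.57
tcp_pos: [0.408, -0.2073, 0.0976]
orientation: [-0.001, 0.994, -0.111, -0.002]
wrist_force: [0.1, -0.0, -0.3]
finger_gap: 0.0
clock: 1.9
tcp_pos: [0.4348, -0.214, 0.1023]
orientation: [0.001, 0.994, -0.11, 0.0]
wrist_force: [-3.8, -1.3, -0.2]
finger_gap: -0.0001
((0.40751999616622925, -0.20285706222057343), (0.11362732201814651, 0.04292512685060501), 76.46760559082031)
[[ 0.37335914 -0.2530713 ]
 [ 0.4150926  -0.26311558]
 [ 0.44168085 -0.15264282]
 [ 0.3999474  -0.14259854]]
((0.4092676043510437, -0.2203986793756485), (0.039748452603816986, 0.0059052431024611), 54.334774017333984)
[440.64285714 331.92857143]
[ 0.63636854 -0.18174376  0.1       ]
[ 0.60707423 -0.32907691  0.1       ]
[ 0.65140394 -0.18058031  0.1       ]
```

View pics/w2.png

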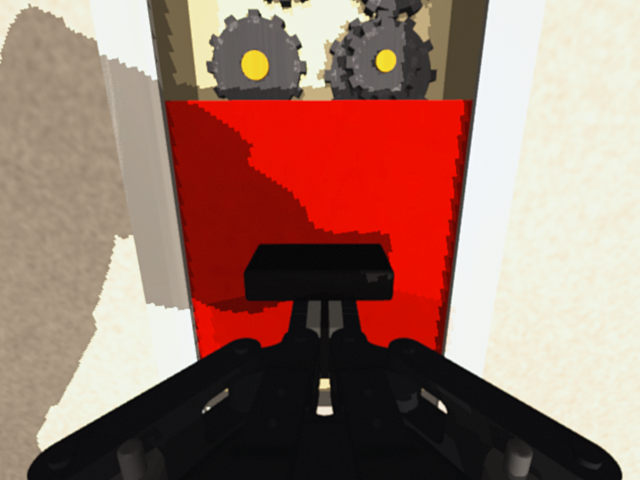

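Contact with the grip: the fingers are centred on it at (325,275) and the force is about 4 N. The remaining stroke is about 0.10 m, so I'll push.

```bash
python3 -m crank '{"travel":[[0.2,0,0],[0.4,0,0],[0.6,0,0],[0.8,0,0],[1.0,0,0]],"turn":[0,0,0,0,0]}'
python3 -m crank '{"travel":[[0.2,0,0],[0.4,0,0],[0.55,0,0],[0.65,0,0],[0.7,0,0]],"turn":[0,0,0,0,0]}'
python3 - <<'E'
from workcell import *
from h import *
print(get_state()["wrist_force"])
c=read_camera("scene");cv2.imwrite("pics/s2.png",c["image"][:,:,::-1])
E
```

```text
clock: 2.42
tcp_pos: [0.4742, -0.2213, 0.1015]
orientation: [0.0, 0.994, -0.109, 0.0]
wrist_force: [-3.0, 0.6, 2.1]
finger_gap: 0.0002
clock: 2.83
tcp_pos: [0.5012, -0.2272, 0.1011]
orientation: [-0.0, 0.994, -0.109, 0.0]
wrist_force: [-2.9, 2.4, 1.9]
finger_gap: 0.0002
[-2.8570857   2.36315361  1.85569211]
```

View pics/s2.png

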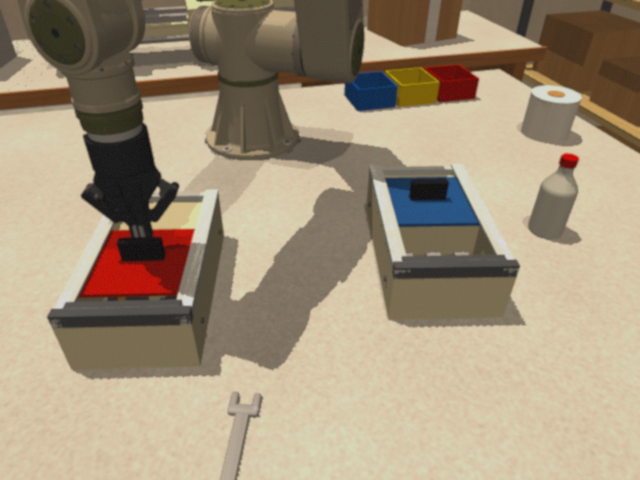

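The door has moved with the arm: its edge is at row 295, close to the frame (top edge about row 305). The blue door hasn't moved. I'll go on slowly until it reaches the stop.

```bash
python3 -m crank '{"travel":[[0.1,0,0],[0.2,0,0],[0.3,0,0],[0.4,0,0],[0.5,0,0]],"turn":[0,0,0,0,0]}'
python3 -m crank '{"travel":[[0.08,0,0],[0.16,0,0],[0.2,0,0]],"turn":[0,0,0]}'
```

```text
clock: 3.3
tcp_pos: [0.5201, -0.2314, 0.1011]
orientation: [-0.0, 0.994, -0.109, -0.0]
wrist_force: [-2.4, 1.8, 0.5]
finger_gap: 0.0001
clock: 3.55
tcp_pos: [0.5282, -0.2333, 0.1011]
orientation: [-0.0, 0.994, -0.109, -0.0]
wrist_force: [-3.0, 1.8, -0.4]
finger_gap: 0.0002
```

```bash
for i in 1 ; do python3 -m crank '{"travel":[[0.08,0,0],[0.16,0,0],[0.2,0,0]],"turn":[0,0,0]}'
python3 -m crank '{"travel":[[0.05,0,0],[0.1,0,0],[0.1,0,0]],"turn":[0,0,0]}'; done
python3 - <<'E'
from workcell import *
from h import *
c=read_camera("scene");cv2.imwrite("pics/s3.png",cv2.resize(c["image"][200:380,40:240,::-1],None,fx=3,fy=3))
E
```

```text
clock: 3.8
tcp_pos: [0.536, -0.235, 0.1012]
orientation: [-0.0, 0.994, -0.109, 0.0]
wrist_force: [-1.7, 2.2, -0.8]
finger_gap: 0.0002
clock: 4.05
tcp_pos: [0.5365, -0.2351, 0.1012]
orientation: [-0.0, 0.994, -0.109, -0.003]
wrist_force: [-12.1, 3.0, 6.1]
finger_gap: 0.0002
```

View pics/s3.png

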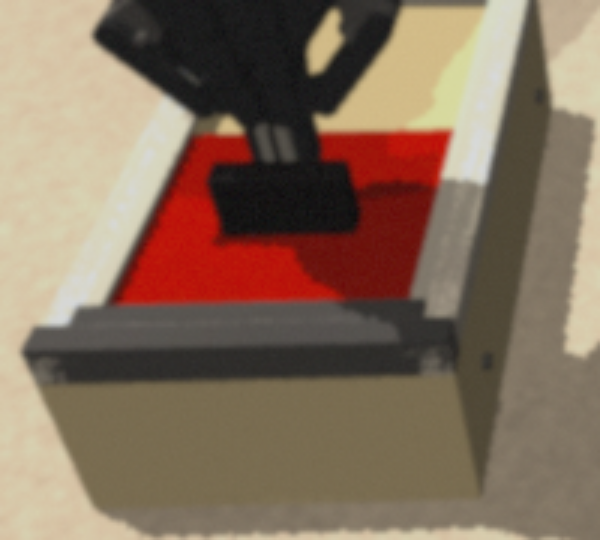

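The red edge is now under the frame's lip, and the force rose to 12 N while the motion stopped. That looks like the stop. I'll press once more to rule out a snag, then back off and lift.

```bash
python3 -m crank '{"travel":[[0.03,0,0],[0.06,0,0],[0.06,0,0]],"turn":[0,0,0]}'
python3 -m crank '{"travel":[[-0.2,0,0],[-0.5,0,0],[-0.5,0,-0.5],[-0.5,0,-1.3],[-0.5,0,-2]],"turn":[0,0,0,0,0]}'
python3 -m crank '{"travel":[[-0.5,0,-0.5],[-1.2,0,-0.8],[-2,0,-0.8],[-2.8,0,-0.8],[-2.8,0,-0.8]],"turn":[0,0,0,0,0]}'
python3 - <<'E'
from workcell import *
from h import *
c=read_camera("wrist");cv2.imwrite("pics/w4.png",c["image"][:,:,::-1])
for q in door(c):print(q)
b=dict(np.load("pics/scene0.npz"));a=read_camera("scene")
cv2.imwrite("pics/s4.png",a["image"][:,:,::-1])
def bl(c):
    i=c["image"].astype(int);i=i[160:330,350:520];m=biggest((i[...,2]>70)&(i[...,0]<60)&(i[...,2]>i[...,1]+30));return cv2.boundingRect(m)
print("blue",bl(b),bl(a))
E
```

```text
clock: 4.35
tcp_pos: [0.5365, -0.2351, 0.1012]
orientation: [-0.0, 0.994, -0.11, -0.005]
wrist_force: [-18.1, 4.0, 10.4]
finger_gap: -0.0001
clock: 4.77
tcp_pos: [0.5229, -0.2327, 0.1827]
orientation: [0.0, 0.994, -0.109, 0.001]
wrist_force: [0.2, -0.6, 0.8]
finger_gap: 0.0003
clock: 5.18
tcp_pos: [0.409, -0.2062, 0.2139]
orientation: [0.0, 0.994, -0.11, -0.001]
wrist_force: [-1.6, 1.5, -0.4]
finger_gap: -0.0
((0.5248550772666931, -0.229854553937912), (0.1286851018667221, 0.07952254265546799), 77.41642761230469)
[[ 0.47203103 -0.283989  ]
 [ 0.5496434  -0.30131406]
 [ 0.57767916 -0.1757201 ]
 [ 0.50006676 -0.15839505]]
((0.5473775863647461, -0.2353246659040451), (0.059818338602781296, 0.013429519720375538), 77.38418579101562)
[322.9279661   12.00847458]
blue (37, 18, 90, 47) (37, 18, 90, 47)
```

View pics/w4.png

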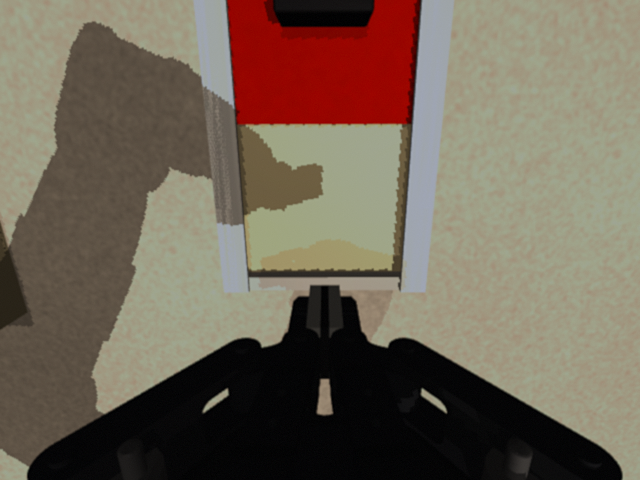

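The wrist view shows the clear gap behind the door (rows 125–272) and the gripper clear of the case. The door held against 18 N with no motion. It travelled about 108 mm, and the blue door's outline is unchanged.

```bash
python3 -m crank '{"travel":[[0,0,0],[0,0,0]],"turn":[0,0]}'; python3 -c "
from workcell import *
print(hand_in())"
```

```text
clock: 5.45
tcp_pos: [0.4145, -0.2087, 0.2138]
orientation: [0.001, 0.994, -0.109, 0.001]
wrist_force: [0.7, -0.5, -0.2]
finger_gap: 0.0001
the job is handed in; nothing more can be done
None
```

I pushed the red door shut with closed fingers behind its grip, then backed off, lifted clear and handed in at 5.45 s; no verdict was reported.

- **Red door:** It travelled about 108 mm. At the end it stood still while the push rose from about 3 N to about 20 N, well above the 2.5 N drag. The scene view shows its edge under the frame's lip. I did not measure the last few millimetres to the stop directly; the force rise and that view are the evidence.
- **Blue door:** Its outline in the scene camera is the same, to the pixel, before and after.
- **Arm:** The gripper was clear of everything at hand-in, with the wrist force near zero.
- **A check that failed:** One mid-task top-camera measurement of the red door was useless because the arm blocked the view, so I ignored it.

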